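Slide a turning blank under the drill-guide bridge

ROBOT

A 6-joint arm with a two-finger parallel gripper is mounted at the origin on the work surface. World frame = base frame: x ahead of the robot, y to its left, z up, the work surface at z = 0. Lengths are in m, angles in rad, forces in N, time in s.
With the tool pointing down it reaches from about 0.3 to 0.875 m from the base axis. Payload 6.4 kg.
Tool frame: the origin (TCP) lies between the finger pads; the fingertips stand 11 mm ahead of it and the grasp point (between the pads) lies 8 mm behind it (ctrl.tcp_to_tips is the distance from the TCP to the fingertips, in m); x points along the fingers, z is the direction in which the jaws open and shut, and the axes are right-handed (so a half turn about x gives the same grasp; the last joint's range is limited). The gripper opens to 85 mm and grips with 20 to 120 N. Pads are 22 mm wide; open, the fingers measure 114 mm over their backs; the gripper's body (76 mm by 85 mm) begins 54 mm behind the grasp point. The pads swing forward as they close: fully open they stand 13 mm farther back than shut.
Start: joints at [1.079, 0.181, 1.607, -0, 1.354, -0.206], TCP at [0.162, 0.552, 0.242] pointing down, gripper open.
Joint ranges: [-2.99, 2.99], [-0.89, 2.07], [0.3, 2.58], [-1.14, 4.28], [0, 2.63], [-3.12, 3.12]. Speed limits (rad/s): [2.57, 2.57, 3.01, 3.14, 3.14, 3.14].

INTERFACE

Orientations are given as a unit quaternion [w, x, y, z].
In Python, from bench import ctrl, eyes, hand_in gives the robot as it stands. The module is installed in compiled form; this text tells all that it offers.
- The arm moves only by the tool step_arm, never from a script. Its arguments are lists of equal length, an entry for each row: "xyz": the shift along the world's x, y, z in mm, a list of three; "spin": the turn about the world's z in rad; "fingers": the opening in per cent of the stroke, from 0 (shut) to 100 (fully open). A call has 1 to 10 rows; each row is the pose to reach, as a shift and turn from the pose commanded when the call began; what a row does not reach only later rows make up. A row lasts 1/10 s, in which the tool goes at most 50 mm and 8.59 degrees, less where a joint would pass 70% of its speed; a pose out of reach is approached as far as the arm can. A call with a gripper value outside its range is refused whole. The fingers move at their own pace and stop on an object; the grip force is fixed at half the most. Time passes only in rows, so rows that repeat a pose let the fingers close. It gives the time, the measured TCP pose, the force and the opening at its end, in the units of the state.
- ctrl.get_obs(): the state, without advancing time (a new reading comes with each control period).
- eyes.camera(name): name is "scene" or "top" or "wrist"; returns the picture (420x560x3 uint8, red, green, blue); there is no depth.
- eyes.camera_model(name): a dict with "vertical_fov" (degrees; the focal length in pixels is half the picture's height over the tangent of half this angle, whatever the lens; pixels are square), "cx", "cy" (the principal point, pixels), "dist_coeffs" ([k1, k2, p1, p2, k3] as OpenCV has them; the pictures are not rectified), "pose" (4x4, takes a point from camera to world coordinates); the wrist camera has in their place "tool_from_camera" (4x4, takes a point from camera to tool coordinates, whose origin is the TCP and whose axes are the tool frame's). Camera axes: x right, y up, looking along -z (the intrinsics and any distortion apply to the point x, -y, -z); pixel columns grow to the right and rows downward; lengths in m; the calibration is good to about 2 mm. A picture is of the moment at which its call begins: read the wrist's pose just before it. camera_model takes no time and is no camera call.
- hand_in(): hands the job in, once; it reports no verdict.
The state is a dict: "time_s": time; "q": joint angles; "dq": joint speeds; "joint_efforts": joint torques, N m; "eef_pos": TCP position; "eef_rot": TCP orientation; "wrist_force": force on the tool from outside, world axes, zero at the start; "torque": the same for the moment, N m; "opening": opening from 0.0 (shut) to 1.0 (fully open).
Only numpy, scipy, OpenCV 4.12 (cv2) and the standard library are available. Lean on these libraries where they do the work, as an engineer would, in place of code of your own. Each camera call takes 0.05 s, during which the arm holds its last target.

TASK

Push the flat walnut blank along the bench with the fingertips and slide it, flat and lengthwise, under the low aluminium bridge of the drilling jig, entering by the open flared mouth, until it sits square against the red stop behind the bridge. Keep it flat on the bench all the way, do not pick it up or shove it away hard, and leave the amber jar, the finial, the bowl and the wooden-handled tool where they are. Finish with the hand clear of everything.

Things in the scene. Friction and masses are not known exactly. Their poses are not given: they have to be found in the camera images.
- blank: Loose walnut blank, a flat dark slab 120 mm long (its x), 90 mm wide (its y) and 18 mm thick, 0.1 to 0.2 kg, pale cross on top. Origin at the centre of its underside, z up. At first it lies before the jig's mouth, up to 45 mm off the jig's centre line and turned up to 23 degrees from it; either short end may lead.
- jig: Drilling jig fixed to the bench. Origin on the bench below the steel bushing, z up; x is the way the blank slides in, mouth to stop, y across. Aluminium bridge: x -25 to 25 mm, y -69 to 69, underside 21 and top 37 above the bench; bushing and two brass knobs rise to 53. The seated blank has its origin here, its x along this x (either way round) and its rear end 35 mm out of the bridge.
- jig_mouth (a point): Middle of the mouth, on the bench, 53 mm before the jig's origin (jig x = -53 mm). Wooden cheeks 21 mm high flank the way in: inner faces at jig y +-53 mm from x -26 to 74 mm, flaring to about y +-68 mm at the mouth, outer edges within +-78 mm. No floor plate: the blank slides on the bench itself.
- jig_stop (a point): Middle of the foot of the red stop's face, on the bench, 60 mm beyond the jig's origin (jig x = +60 mm); the stop is a rigid bar across the jig, 138 mm wide, 24 mm high, 14 mm thick.
- jar: Bystander: closed round amber jar with a pale lid and paper band, 64 mm diameter, 85 mm tall, standing beside the jig on its -y side. Origin at the centre of its underside.
- finial: Bystander: small turned wooden finial, 44 mm diameter, 70 mm tall, standing beside the jig on its +y side. Origin at the centre of its underside.
- bowl: Bystander: small open wooden bowl, 100 mm across the rim, 45 mm tall, behind the blank, seen from the jig, 465 to 490 mm before the jig. Origin at the centre of its underside.
- gouge: Bystander: hand tool with wooden handle and steel shaft, 200 mm long, lying behind the red stop, roughly across the jig. Its long axis is its x, origin at the middle of its length on the underside.
Not all that is in view belongs to the job. Of the things that look like the blank, take the one that is farthest to the robot's left at the start.

How it is judged:
At the end, for the whole second after the job is handed in: The blank lies flat and at rest under the bridge: its centre within 4 mm of the jig's origin along the slide (against the red stop) and within 10 mm across it, its long axis within 0.06 rad of the jig's x axis; the four bystanders within 20 mm of where they started (x of blank in the frame of jig between -0.004 and 0.004 m and y of blank in the frame of jig between -0.01 and 0.01 m and angle between the x axis of blank and the x axis of jig, either way round below 0.06 rad and angle between blank's own z axis and vertical below 0.03 rad and height (world z) of blank below 0.004 m and linear speed of blank below 0.01 m/s and distance of each of jar, finial, bowl, gouge from where it was at the start of the episode below 0.02 m); the robot touches nothing.
It fails at once if the blank is lifted more than 10 mm off the bench (height (world z) of blank above 0.01 m).
It fails at once if the blank is tipped by more than 0.12 rad (angle between blank's own z axis and vertical above 0.12 rad).
It fails at once if the blank is shoved away faster than 0.5 m/s (linear speed of blank above 0.5 m/s).
It fails at once if the amber jar, finial, bowl or wooden-handled tool is moved by more than 20 mm (distance of any of jar, finial, bowl, gouge from where it was at the start of the episode above 0.02 m).
It also fails if it takes over 64 s, if anything falls off the work surface, if the arm or the gripper's body presses on something with over 40 N, if the wrist force passes 120 N, or if a joint passes its speed limit or range.

## Working session

There is one attempt and no reset: what is moved stays moved. The work goes in short steps, Python scripts to look and compute and a tool call to move; the robot and the scene stay as the last step left them, time stands still between calls to the robot, and variables do not carry over. Pictures are saved under pics/ and viewed, and the job is handed in when it is done.

Besides the shell and the picture viewer there is one more tool, called after "Request:" by a JSON object that holds its "api" and its "payload", one argument or row to a line. step_arm: Moves the arm, as the interface text tells. Its arguments: {"type":"object","properties":{"xyz":{"type":"array"},"spin":{"type":"array"},"fingers":{"type":"array"}},"required":["xyz","spin","fingers"]}

```bash
mkdir -p pics; ls; python3 - <<'E'
from bench import ctrl, eyes
import cv2
print(ctrl.get_obs())
for n in("scene","top","wrist"):
    im=eyes.camera(n); cv2.imwrite(f"pics/{n}0.png",im[:,:,::-1]); print(n,eyes.camera_model(n))
E
```

```text
pics
{'time_s': 0.0, 'q': array([ 1.07871232e+00,  1.81565718e-01,  1.60804060e+00, -1.82803016e-06,
        1.35380199e+00, -2.06274083e-01]), 'dq': array([ 0.00147699, -0.00063375, -0.00163382,  0.00132235, -0.00075582,
       -0.0009894 ]), 'joint_efforts': array([-5.12508632e-04, -4.44886243e+01, -3.51332259e+01, -3.39339740e-04,
        9.30198119e-03, -3.25691133e-05]), 'eef_pos': array([0.16181531, 0.5511861 , 0.24135452]), 'eef_rot': array([ 0.56553089, -0.42396543,  0.56669399,  0.42342183]), 'wrist_force': array([ 0.22643961,  0.46690749, -0.38635812]), 'torque': array([ 0.05622114, -0.05353895, -0.01254592]), 'opening': 1.0024993960450295}
scene {'vertical_fov': 50.26203698994977, 'cx': 278.47742336413665, 'cy': 208.05672825665116, 'dist_coeffs': array([-0.14553334,  0.        ,  0.        ,  0.        ,  0.        ]), 'pose': array([[ 0.36903966, -0.64621471,  0.66799422,  1.27217338],
       [ 0.92941277,  0.25757835, -0.26428261, -0.25564458],
       [-0.00127755,  0.71837312,  0.69565683,  0.76556729],
       [ 0.        ,  0.        ,  0.        ,  1.        ]])}
top 
[... 371 characters left out ...]
706e-03,  1.21779614e-01,  9.92553653e-01,
         9.17081748e-01],
       [ 0.00000000e+00,  0.00000000e+00,  0.00000000e+00,
         1.00000000e+00]])}
wrist {'vertical_fov': 62.919984267853586, 'cx': 285.9078991869813, 'cy': 210.94138909470172, 'dist_coeffs': array([-0.07778078,  0.        ,  0.        ,  0.        ,  0.        ]), 'tool_from_camera': array([[ 3.40335468e-04,  3.13977191e-01, -9.49430465e-01,
        -1.30632593e-01],
       [-4.17478925e-04,  9.49430482e-01,  3.13977047e-01,
         7.99073988e-02],
       [ 9.99999855e-01,  2.89509685e-04,  4.54203728e-04,
        -2.32928014e-04],
       [ 0.00000000e+00,  0.00000000e+00,  0.00000000e+00,
         1.00000000e+00]])}
```

View pics/scene0.png

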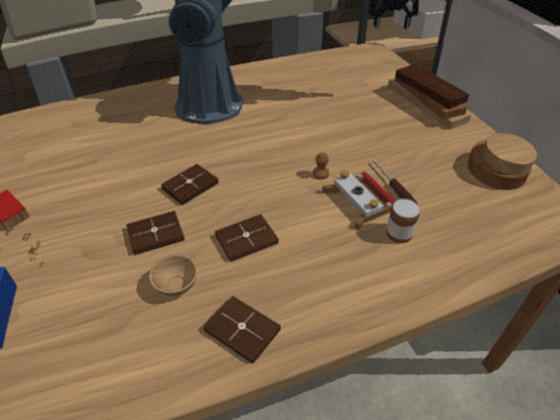

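View pics/top0.png

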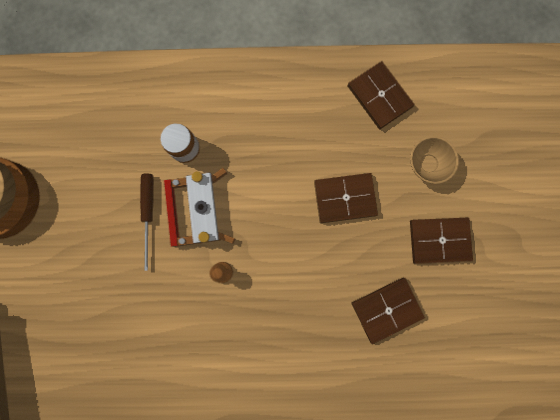

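View pics/wrist0.png

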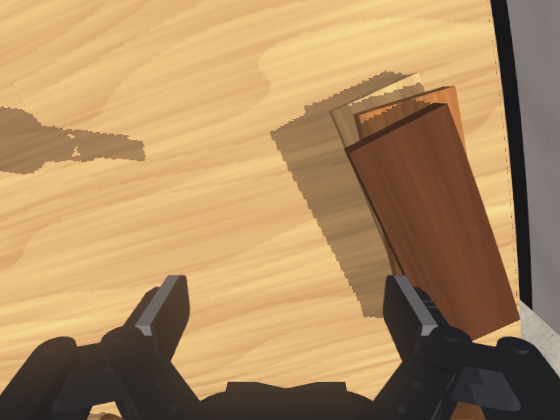

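The top view shows four blank-like slabs at (346,197), (442,240), (388,310) and (381,94). Image left is world +y, so the slab farthest to the robot's left is (346,197). It also lies before the jig's mouth with the bowl (434,160) behind it. Next I'll enlarge it to confirm.

```bash
cat > h.py <<'E'
import numpy as np,cv2
from bench import eyes
def ray(name,uv):
    m=eyes.camera_model(name); f=210/np.tan(np.radians(m["vertical_fov"])/2)
    K=np.array([[f,0,m["cx"]],[0,f,m["cy"]],[0,0,1]])
    n=cv2.undistortPoints(np.array(uv,float).reshape(-1,1,2),K,m["dist_coeffs"]).reshape(-1,2)
    d=np.c_[n[:,0],-n[:,1],-np.ones(len(n))]
    return m["pose"][:3,3],d@m["pose"][:3,:3].T
def at(name,uv,z):
    o,d=ray(name,uv); return o+d*((z-o[2])/d[:,2])[:,None]
E
python3 - <<'E'
import cv2
im=cv2.imread("pics/top0.png")
c=im[160:240,300:390]; cv2.imwrite("pics/c_blank.png",cv2.resize(c,None,fx=8,fy=7.5,interpolation=cv2.INTER_CUBIC) if 0 else cv2.resize(c,None,fx=7,fy=7,interpolation=cv2.INTER_CUBIC))
c=im[155:255,140:255]; cv2.imwrite("pics/c_jig.png",cv2.resize(c,None,fx=6,fy=6,interpolation=cv2.INTER_CUBIC))
E
```

```text
(no output)
```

View pics/c_blank.png

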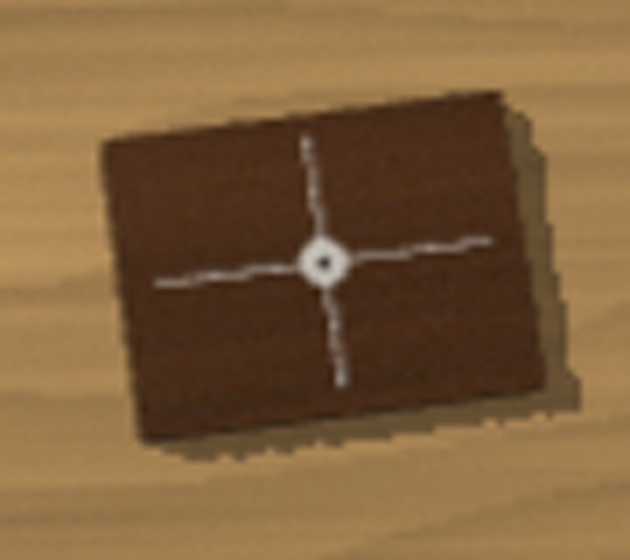

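View pics/c_jig.png

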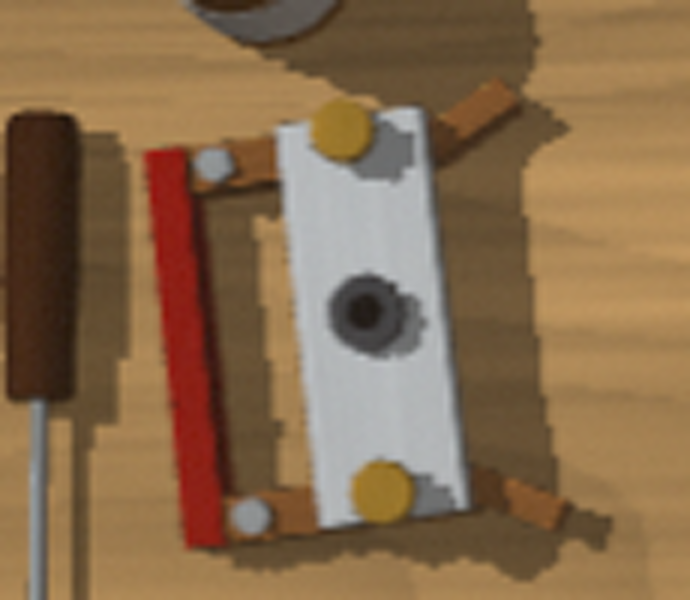

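```bash
cat >> h.py <<'E'
def crop2px(p,s,x0,y0): 
    p=np.array(p,float); return (p+.5)/s-.5+np.array([x0,y0])
E
python3 - <<'E'
from h import *
np.set_printoptions(precision=4,suppress=True)
b=at("top",crop2px([(103,145),(500,93),(545,390),(143,440),(325,262)],7,300,160),.018)
print("blank",b[:,:2]); c=b[:4].mean(0)
print("c",c,[np.linalg.norm(b[i]-b[(i+1)%4]) for i in range(4)])
ax=(b[0]+b[3]-b[1]-b[2]); print("lead dir deg",np.degrees(np.arctan2(ax[1],ax[0])))
r=at("top",crop2px([(276,127),(425,107),(470,510),(318,528)],6,140,155),.037)
print("bridge",r[:,:2],r.mean(0),[np.linalg.norm(r[i]-r[(i+1)%4]) for i in range(4)])
u=at("top",crop2px([(364,311)],6,140,155),.053);print("bushing",u)
s=at("top",crop2px([(146,152),(184,150),(224,545),(187,548)],6,140,155),.024)
print("stop",s[:,:2],[np.linalg.norm(s[i]-s[(i+1)%4]) for i in range(4)])
for k in (r[0]-r[3],r[1]-r[2],s[0]-s[3],s[1]-s[2]):
    a=np.degrees(np.arctan2(k[1],k[0])); print("jig x dir",a+90)
print("jar lid",at("top",[(177,138)],.085),"finial",at("top",[(221,270)],.06),"bowl",at("top",[(436,160)],.045))
E
```

```text
blank [[ 0.6415 -0.0077]
 [ 0.6546 -0.1261]
 [ 0.5658 -0.1353]
 [ 0.5537 -0.0168]
 [ 0.6051 -0.0721]]
c [ 0.6039 -0.0715  0.018 ] [np.float64(0.11909328195908751), np.float64(0.0892936861660722), np.float64(0.1190641655243929), np.float64(0.08825637548772564)]
lead dir deg 96.06227350783325
bridge [[0.6534 0.2551]
 [0.6591 0.2044]
 [0.5223 0.1895]
 [0.5174 0.2402]] [0.5881 0.2223 0.037 ] [np.float64(0.051038325047724625), np.float64(0.13764878372227005), np.float64(0.05101053323435387), np.float64(0.1368569270841407)]
bushing [[0.5879 0.2218 0.053 ]]
stop [[0.6482 0.3031]
 [0.6486 0.29  ]
 [0.5128 0.2749]
 [0.5121 0.2875]] [np.float64(0.013160732631316644), np.float64(0.13665826798037975), np.float64(0.01258841663231039), np.float64(0.13708852566942087)]
jig x dir 96.25667066111077
jig x dir 96.24356398912762
jig x dir 96.53629729642957
jig x dir 96.30831356310298
jar lid [[0.7192 0.2613 0.085 ]] finial [[0.4625 0.18   0.06  ]] bowl [[ 0.6731 -0.2543  0.045 ]]
```

```bash
python3 - <<'E'
from h import *
from scipy.spatial.transform import Rotation as R
from bench import ctrl
np.set_printoptions(precision=4,suppress=True)
o=ctrl.get_obs(); q=o["eef_rot"]; M=R.from_quat(q[[1,2,3,0]]).as_matrix(); print(M, o["eef_pos"],o["time_s"],ctrl.tcp_to_tips)
print("z angle",np.degrees(np.arctan2(M[1,2],M[0,2])))
print(at("top",[(411,220),(472,218),(473,262),(414,263),(353,310),(408,280),(425,314),(372,343)],.018)[:,:2])
E
```

```text
[[-0.0006 -0.9595  0.2819]
 [-0.0012  0.2819  0.9595]
 [-1.      0.0003 -0.0013]] [0.1619 0.5513 0.2416] 0.15 0.011
z angle 73.62799291079641
[[ 0.5545 -0.204 ]
 [ 0.5557 -0.3307]
 [ 0.4658 -0.3264]
 [ 0.4668 -0.2053]
 [ 0.3763 -0.0777]
 [ 0.433  -0.1913]
 [ 0.3647 -0.2222]
 [ 0.3108 -0.1132]]
```

Request:
{"api": "step_arm", "payload": {
  "xyz": [
    [40, -50, 0],
    [70, -90, 0],
    [95, -130, 0],
    [120, -170, 0],
    [145, -215, 0],
    [165, -255, 0],
    [185, -300, 0],
    [205, -340, 0],
    [220, -380, 0],
    [240, -420, 0]
  ],
  "spin": [0.08, 0.16, 0.24, 0.32, 0.394, 0.394, 0.394, 0.394, 0.394, 0.394],
  "fingers": [50, 50, 50, 50, 50, 50, 50, 50, 50, 50]
}}

```text
time_s: 1.15
eef_pos: [0.4021, 0.1299, 0.2423]
eef_rot: [-0.472, 0.526, -0.472, -0.526]
wrist_force: [1.3, 0.7, 0.4]
opening: 0.5
```

Request:
{"api": "step_arm", "payload": {
  "xyz": [
    [25, -40, -10],
    [50, -80, -30],
    [75, -120, -50],
    [100, -165, -75],
    [115, -195, -100],
    [126, -211, -130],
    [126, -211, -160],
    [126, -211, -175],
    [126, -211, -185],
    [126, -211, -185]
  ],
  "spin": [0, 0, 0, 0, 0, 0, 0, 0, 0, 0],
  "fingers": [50, 50, 50, 50, 50, 50, 50, 50, 50, 50]
}}

```text
time_s: 2.15
eef_pos: [0.527, -0.0789, 0.0559]
eef_rot: [0.472, -0.525, 0.473, 0.527]
wrist_force: [-0.8, 0.6, -0.1]
opening: 0.501
```

```bash
python3 - <<'E'
from bench import ctrl, eyes
import cv2
print(ctrl.get_obs()["eef_pos"])
for n in("top","wrist"):
    im=eyes.camera(n); cv2.imwrite(f"pics/{n}1.png",im[:,:,::-1])
E
```

```text
[ 0.52701161 -0.07887164  0.05588663]
```

View pics/top1.png

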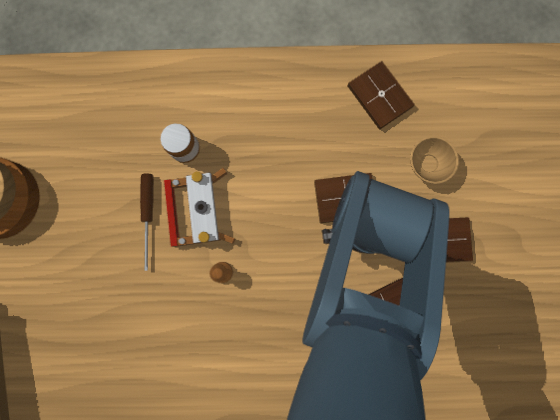

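View pics/wrist1.png

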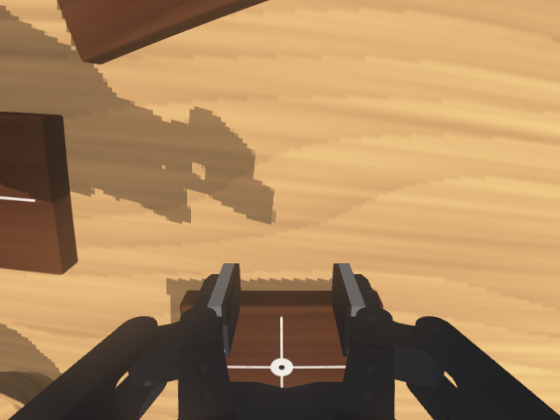

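The wrist picture shows the blank's near long edge at about row 290. Both fingertips (230 and 343, about row 268) stand on the bench side of it, centred on the cross at (281,367). The way down is clear, so I'll lower the hand and nudge the blank sideways.

Request:
{"api": "step_arm", "payload": {
  "xyz": [
    [0, 0, -20],
    [0, 0, -38],
    [0, 0, -40],
    [9, 1, -40],
    [16, 1.8, -40],
    [22, 2.4, -40],
    [28, 3, -40],
    [33, 3.6, -40],
    [37.5, 4.1, -40],
    [37.5, 4.1, -40]
  ],
  "spin": [0, 0, 0, 0, 0, 0, 0, 0, 0, 0],
  "fingers": [50, 50, 50, 50, 50, 50, 50, 50, 50, 50]
}}

```text
time_s: 3.25
eef_pos: [0.5663, -0.0752, 0.0174]
eef_rot: [-0.472, 0.527, -0.472, -0.526]
wrist_force: [-0.1, 0.4, 0.5]
opening: 0.495
```

Request:
{"api": "step_arm", "payload": {
  "xyz": [
    [-15, -1.6, 0],
    [-25, -2.7, 0],
    [-25, -2.7, 40],
    [-25, -2.7, 80],
    [-25, -2.7, 100],
    [-25, -40, 100],
    [-25, -80, 100],
    [0, -120, 100],
    [0, -160, 100],
    [0, -160, 100]
  ],
  "spin": [0, 0, 0, 0, -0.15, -0.3, -0.45, -0.6, -0.75, -0.9],
  "fingers": [50, 50, 50, 50, 50, 50, 50, 50, 50, 50]
}}

```text
time_s: 4.25
eef_pos: [0.5657, -0.2405, 0.1177]
eef_rot: [0.656, -0.266, 0.655, 0.264]
wrist_force: [0.5, 0.5, 0.1]
opening: 0.499
```

```bash
python3 - <<'E'
from bench import ctrl, eyes
import cv2
print(ctrl.get_obs())
for n in("top","wrist","scene"):
    im=eyes.camera(n); cv2.imwrite(f"pics/{n}2.png",im[:,:,::-1])
E
```

```text
{'time_s': 4.25, 'q': array([-5.94177491e-01,  3.98808205e-01,  1.60073789e+00, -1.36190982e-03,
        1.13936074e+00, -1.36209709e+00]), 'dq': array([ 0.05712034, -0.02441547,  0.05806422,  0.03262889,  0.01721389,
        1.53166269]), 'joint_efforts': array([ -1.90190211, -50.6095612 , -32.31027961,  -0.27700217,
        -0.13037954,  -2.49122076]), 'eef_pos': array([ 0.56569607, -0.24049101,  0.11765711]), 'eef_rot': array([ 0.65571278, -0.26609652,  0.655378  ,  0.26403233]), 'wrist_force': array([0.50383594, 0.51603461, 0.09297987]), 'torque': array([ 0.10160676,  0.03094848, -0.02797938]), 'opening': 0.49945063000755885}
```

View pics/top2.png

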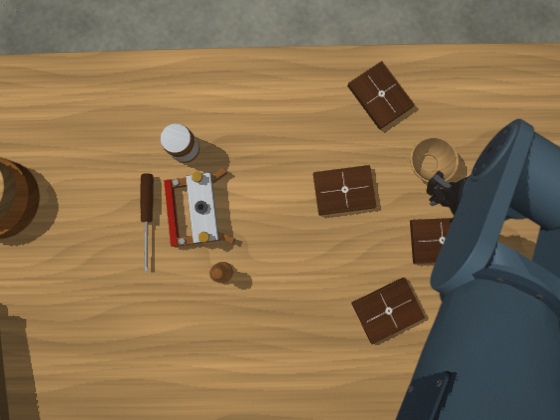

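View pics/scene2.png

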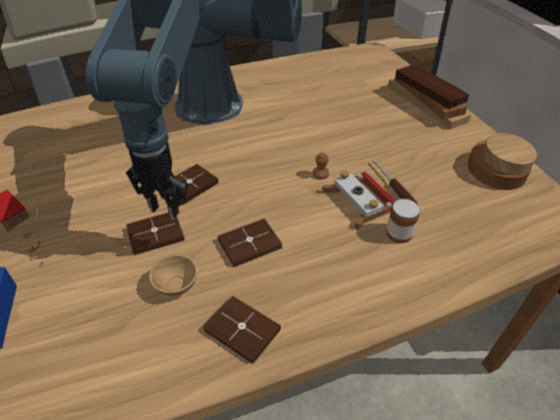

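View pics/wrist2.png

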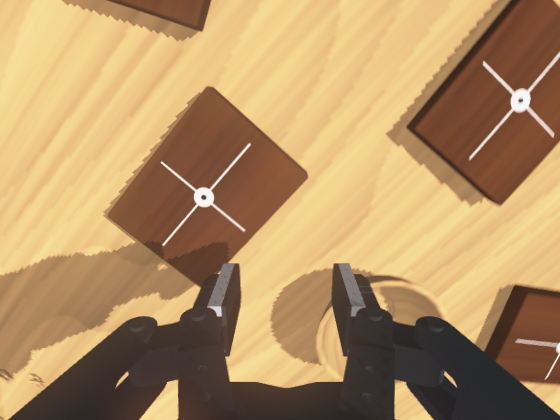

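The blank's cross moved from (346,197) to about (345,189) in the top view, and everything else is where it was. I'll measure its pose in a crop.

```bash
python3 - <<'E'
import cv2
im=cv2.imread("pics/top2.png")
c=im[150:230,300:390]; cv2.imwrite("pics/c_blank2.png",cv2.resize(c,None,fx=7,fy=7,interpolation=cv2.INTER_CUBIC))
E
```

```text
(no output)
```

View pics/c_blank2.png

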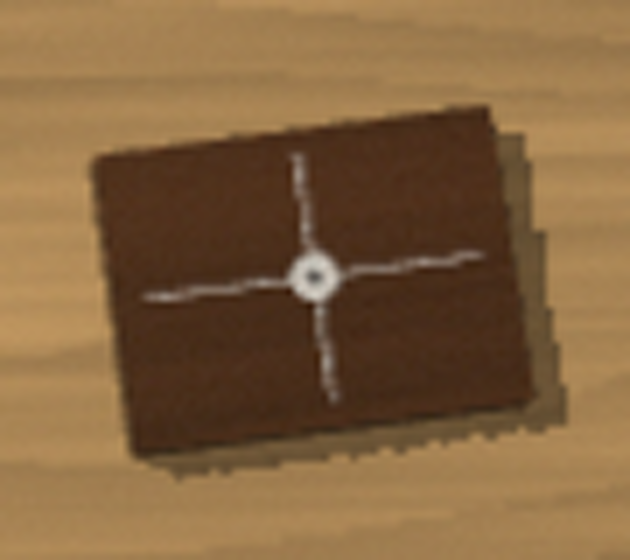

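```bash
cat >> h.py <<'E'
J=np.array([.588,.2222]); a=np.radians(96.3); UX=np.array([np.cos(a),np.sin(a)]); UY=np.array([-UX[1],UX[0]])
def jf(p): d=np.array(p)[...,:2]-J; return np.stack([d@UX,d@UY],-1)
def jw(x,y): return J+x*UX+y*UY
E
python3 - <<'E'
from h import *
np.set_printoptions(precision=4,suppress=True)
b=at("top",crop2px([(93,157),(488,105),(532,404),(134,457),(314,277)],7,300,150),.018)
ax=(b[0]+b[3]-b[1]-b[2]); print("dir",np.degrees(np.arctan2(ax[1],ax[0])), "jig frame c",jf(b[:4].mean(0)),jf(b[4]))
x=jf(b[:4].mean(0))[0]
for xx in (x-.060-.011-.012,-.071): print(xx,jw(xx,0))
from bench import ctrl; print(ctrl.get_obs()["eef_pos"])
E
```

```text
dir 96.35294629353041 jig frame c [-0.2929 -0.0006] [-0.2936 -0.0013]
-0.3758882674999782 [ 0.6292 -0.1514]
-0.071 [0.5958 0.1516]
[ 0.565  -0.2353  0.1169]
```

Request:
{"api": "step_arm", "payload": {
  "xyz": [
    [20, 25, 0],
    [40, 50, 0],
    [64, 84, 0],
    [64, 84, 0],
    [64, 84, 0],
    [64, 84, -20],
    [64, 84, -45],
    [64, 84, -60],
    [64, 84, -60],
    [64, 84, -60]
  ],
  "spin": [-0.14, -0.28, -0.42, -0.56, -0.669, -0.669, -0.669, -0.669, -0.669, -0.669],
  "fingers": [50, 50, 50, 50, 50, 50, 50, 50, 50, 50]
}}

```text
time_s: 5.4
eef_pos: [0.6296, -0.1507, 0.0575]
eef_rot: [0.706, -0.039, 0.706, 0.04]
wrist_force: [-0.1, -0.4, 0.7]
opening: 0.497
```

```bash
python3 - <<'E'
from h import *
from bench import ctrl, eyes
from scipy.spatial.transform import Rotation as R
o=ctrl.get_obs();M=R.from_quat(o["eef_rot"][[1,2,3,0]]).as_matrix()
print(o["eef_pos"],jf(o["eef_pos"]),np.degrees(np.arctan2(M[1,2],M[0,2])))
for n in("wrist",):
    im=eyes.camera(n); cv2.imwrite(f"pics/{n}3.png",im[:,:,::-1])
E
```

```text
[ 0.62957687 -0.15074124  0.05746485] [-0.37525144 -0.00040134] 6.409451182839931
```

View pics/wrist3.png

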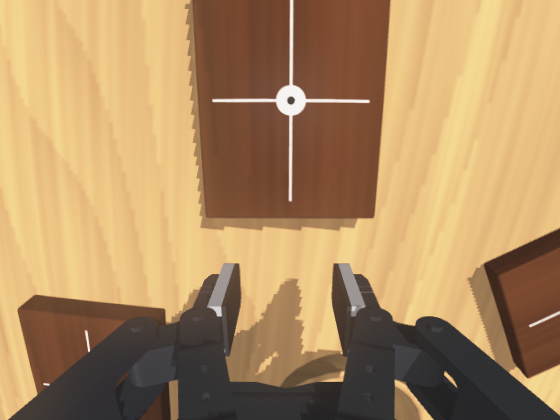

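The wrist view shows the blank's rear edge (row 216) square ahead, with both fingers behind it on the bench side. I'll lower the hand and start pushing.

Request:
{"api": "step_arm", "payload": {
  "xyz": [
    [0, 0, -20],
    [0, 0, -39],
    [0, 0, -41],
    [-0.5, 5, -41],
    [-1.1, 10, -41],
    [-2, 18, -41],
    [-3.3, 30, -41],
    [-5, 45, -41],
    [-6.6, 60, -41],
    [-8.3, 75, -41]
  ],
  "spin": [0, 0, 0, 0, 0, 0, 0, 0, 0, 0],
  "fingers": [50, 50, 50, 50, 50, 50, 50, 50, 50, 50]
}}

```text
time_s: 6.45
eef_pos: [0.621, -0.0745, 0.0164]
eef_rot: [0.706, -0.039, 0.706, 0.039]
wrist_force: [0.5, -1.8, 0.7]
opening: 0.5
```

Request:
{"api": "step_arm", "payload": {
  "xyz": [
    [-1.7, 15, 0],
    [-3.3, 30, 0],
    [-5, 45, 0],
    [-6.6, 60, 0],
    [-8.3, 75, 0],
    [-9.6, 87, 0],
    [-10.7, 97, 0],
    [-11.6, 105, 0],
    [-12.1, 110, 0],
    [-12.1, 110, 0]
  ],
  "spin": [0, 0, 0, 0, 0, 0, 0, 0, 0, 0],
  "fingers": [50, 50, 50, 50, 50, 50, 50, 50, 50, 50]
}}

```text
time_s: 7.45
eef_pos: [0.609, 0.0345, 0.0162]
eef_rot: [0.706, -0.039, 0.706, 0.039]
wrist_force: [0.5, -0.8, -1.0]
opening: 0.497
```

```bash
python3 - <<'E'
from h import *
from bench import ctrl, eyes
o=ctrl.get_obs()
print(o["eef_pos"],jf(o["eef_pos"]))
for n in("wrist","top"):
    im=eyes.camera(n); cv2.imwrite(f"pics/{n}4.png",im[:,:,::-1])
E
```

```text
[0.60901042 0.03445388 0.01617335] [-0.18891788 -0.00028134]
```

View pics/wrist4.png

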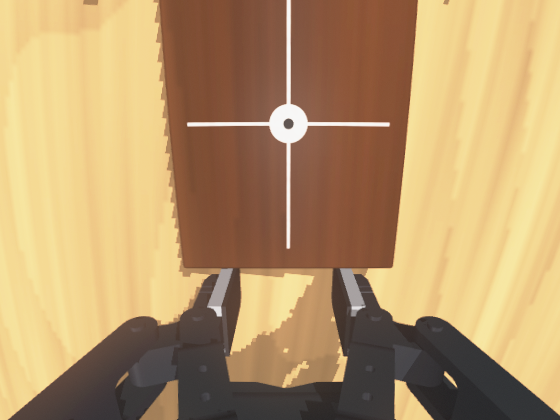

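View pics/top4.png

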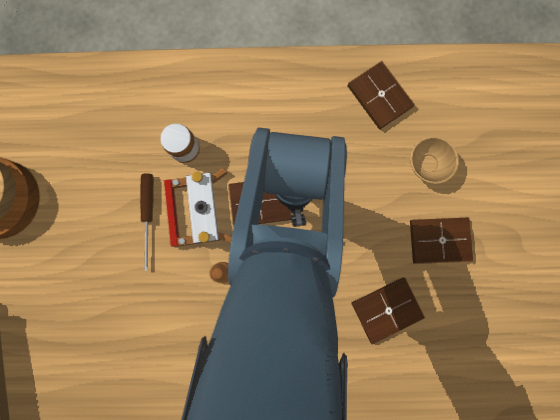

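The blank is still square between the fingers (cross at (288,124), rear edge at row 267) and about to enter the mouth. I'll keep pushing, more slowly.

Request:
{"api": "step_arm", "payload": {
  "xyz": [
    [-0.9, 8, 0],
    [-2, 18, 0],
    [-3.1, 28, 0],
    [-4.2, 38, 0],
    [-5.3, 48, 0],
    [-6.4, 58, 0],
    [-7.5, 68, 0],
    [-8.6, 78, 0],
    [-9.5, 86, 0],
    [-10, 91, 0]
  ],
  "spin": [0, 0, 0, 0, 0, 0, 0, 0, 0, 0],
  "fingers": [50, 50, 50, 50, 50, 50, 50, 50, 50, 50]
}}

```text
time_s: 8.55
eef_pos: [0.599, 0.1257, 0.0163]
eef_rot: [0.706, -0.039, 0.706, 0.039]
wrist_force: [-0.5, -0.7, 0.8]
opening: 0.499
```

```bash
python3 - <<'E'
from h import *
from bench import ctrl, eyes
o=ctrl.get_obs()
print(o["eef_pos"],jf(o["eef_pos"]))
for n in("wrist","scene"):
    im=eyes.camera(n); cv2.imwrite(f"pics/{n}5.png",im[:,:,::-1])
    if n=="scene": cv2.imwrite("pics/c_scene5.png",cv2.resize(im[130:260,270:450,::-1],None,fx=4,fy=4,interpolation=cv2.INTER_CUBIC))
E
```

```text
[0.59903307 0.1256841  0.0162834 ] [-0.09714375 -0.00037533]
```

View pics/wrist5.png

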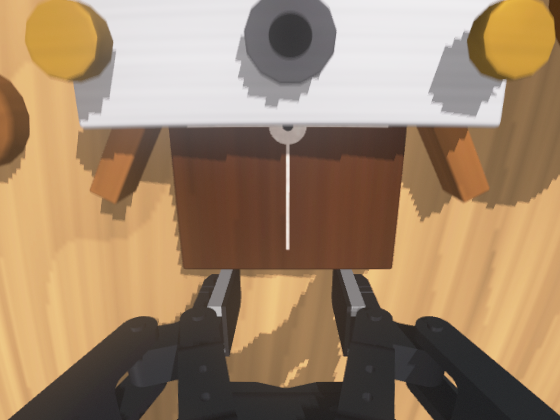

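View pics/c_scene5.png

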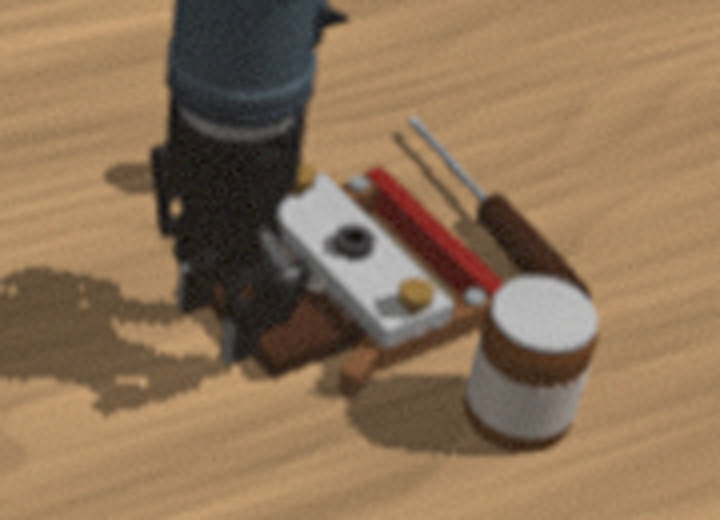

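The blank is under the bridge, square and centred between the cheeks (sides at columns 180 and 393, cheeks clear on both sides). I'll move the last part slowly and watch the force.

Request:
{"api": "step_arm", "payload": {
  "xyz": [
    [-0.4, 4, 0],
    [-0.9, 8, 0],
    [-1.3, 12, 0],
    [-1.7, 15, 0],
    [-2, 18, 0],
    [-2.2, 20, 0],
    [-2.4, 22, 0],
    [-2.5, 23, 0],
    [-2.6, 24, 0],
    [-2.6, 24, 0]
  ],
  "spin": [0, 0, 0, 0, 0, 0, 0, 0, 0, 0],
  "fingers": [50, 50, 50, 50, 50, 50, 50, 50, 50, 50]
}}

```text
time_s: 9.65
eef_pos: [0.5966, 0.1489, 0.0163]
eef_rot: [0.706, -0.039, 0.706, 0.039]
wrist_force: [0.4, 0.2, -0.2]
opening: 0.505
```

Request:
{"api": "step_arm", "payload": {
  "xyz": [
    [-0.1, 0.5, 0],
    [-0.1, 1, 0],
    [-0.2, 1.5, 0],
    [-0.2, 2, 0],
    [-0.2, 2, 0]
  ],
  "spin": [0, 0, 0, 0, 0],
  "fingers": [50, 50, 50, 50, 50]
}}

```text
time_s: 10.15
eef_pos: [0.5965, 0.1508, 0.0163]
eef_rot: [0.706, -0.039, 0.706, 0.039]
wrist_force: [0.2, -0.1, 0.2]
opening: 0.5
```

Request:
{"api": "step_arm", "payload": {
  "xyz": [
    [0, 0.5, 0],
    [-0.1, 1, 0],
    [-0.1, 1, 0]
  ],
  "spin": [0, 0, 0],
  "fingers": [50, 50, 50]
}}

```text
time_s: 10.45
eef_pos: [0.5966, 0.1513, 0.0164]
eef_rot: [0.706, -0.039, 0.706, 0.039]
wrist_force: [2.0, -3.7, -0.1]
opening: 0.502
```

Request:
{"api": "step_arm", "payload": {
  "xyz": [
    [0, 0.5, 0],
    [-0.1, 1, 0],
    [-0.1, 1, 0]
  ],
  "spin": [0, 0, 0],
  "fingers": [50, 50, 50]
}}

```text
time_s: 10.75
eef_pos: [0.5968, 0.1514, 0.0165]
eef_rot: [0.706, -0.04, 0.706, 0.038]
wrist_force: [1.6, -7.6, -0.3]
opening: 0.5
```

```bash
python3 - <<'E'
from h import *
from bench import ctrl, eyes
o=ctrl.get_obs()
print(o["eef_pos"],jf(o["eef_pos"]),o["wrist_force"])
for n in("wrist",):
    im=eyes.camera(n); cv2.imwrite(f"pics/{n}6.png",im[:,:,::-1])
E
```

```text
[0.59681568 0.15142817 0.0164509 ] [-0.07131182 -0.00099634] [ 1.64007172 -7.64063352 -0.26255989]
```

View pics/wrist6.png

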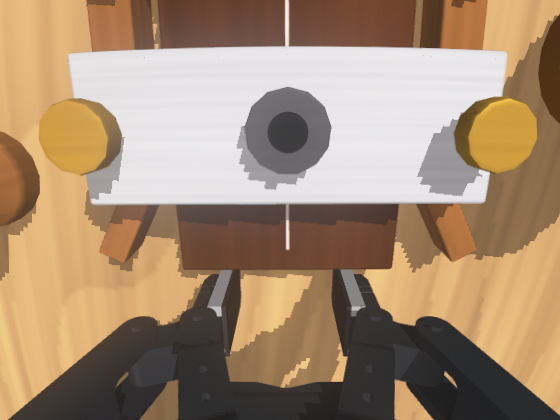

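The force rose with no further travel and TCP jig x is -71.3 mm, as predicted for seated. I'll press slightly once more, then back off, lift and get clear.

Request:
{"api": "step_arm", "payload": {
  "xyz": [
    [0, 0.5, 0],
    [-0.1, 1, 0],
    [-0.1, 1, 0]
  ],
  "spin": [0, 0, 0],
  "fingers": [50, 50, 50]
}}

```text
time_s: 11.1
eef_pos: [0.5969, 0.1515, 0.0165]
eef_rot: [0.706, -0.04, 0.706, 0.038]
wrist_force: [1.6, -11.4, -0.4]
opening: 0.497
```

Request:
{"api": "step_arm", "payload": {
  "xyz": [
    [0.4, -3, 0],
    [1.6, -15, 0],
    [3.3, -30, 0],
    [3.3, -30, 40],
    [3.3, -30, 90],
    [3.3, -40, 140],
    [3.3, -80, 180],
    [3, -130, 200],
    [0, -180, 200],
    [0, -230, 200]
  ],
  "spin": [0, 0, 0, 0, 0, 0, 0, 0, 0, 0],
  "fingers": [50, 50, 50, 50, 50, 50, 50, 50, 50, 50]
}}

```text
time_s: 12.1
eef_pos: [0.5964, -0.0686, 0.2181]
eef_rot: [0.707, -0.039, 0.705, 0.039]
wrist_force: [-0.1, 0.6, 0.0]
opening: 0.5
```

```bash
python3 - <<'E'
from h import *
from bench import ctrl, eyes
o=ctrl.get_obs()
print(o["eef_pos"],o["wrist_force"])
for n in("top","scene"):
    im=eyes.camera(n); cv2.imwrite(f"pics/{n}7.png",im[:,:,::-1])
    if n=="top": cv2.imwrite("pics/c_top7.png",cv2.resize(im[155:255,140:255,::-1],None,fx=6,fy=6,interpolation=cv2.INTER_CUBIC))
E
```

```text
[ 0.59635852 -0.06860743  0.21808627] [-0.09383728  0.56713657  0.02794447]
```

View pics/top7.png

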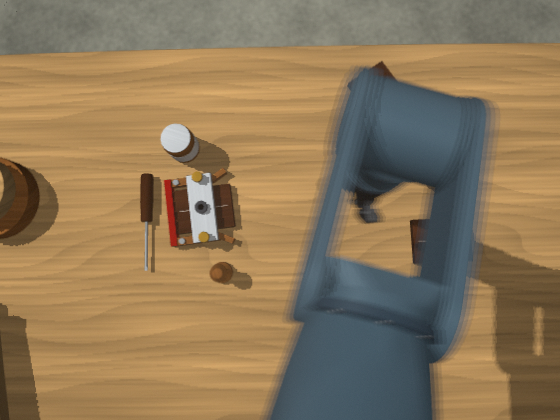

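View pics/c_top7.png

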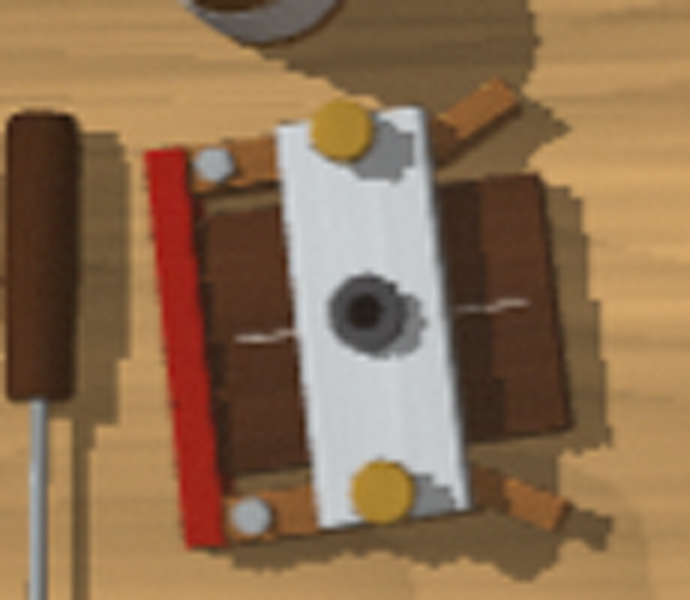

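```bash
python3 - <<'E'
from h import *
np.set_printoptions(precision=4,suppress=True)
print(jf(at("top",crop2px([(542,176),(571,430)],6,140,155),.018)))
l=at("top",crop2px([(237,340),(528,302)],6,140,155),.018);print(jf(l)); d=l[0]-l[1];print(np.degrees(np.arctan2(d[1],d[0])))
# reference: same line-ends/rear relative to centre at previous measurement
print(jf(at("top",crop2px([(488,105),(532,404),(143,298),(483,255)],7,300,150),.018))-[-.2929,-.0006])
E
```

```text
[[-0.06   -0.0434]
 [-0.0597  0.0451]]
[[ 0.0506 -0.0007]
 [-0.0502 -0.0005]]
96.22756838707774
[[-0.0597 -0.0452]
 [-0.0588  0.0451]
 [ 0.0503 -0.0012]
 [-0.0513 -0.0007]]
```

The blank's centre is within about 0.5 mm of the jig origin both along and across the slide, and within about 0.1° of its axis. I'll let the arm settle and check the bystanders, including the bowl.

Request:
{"api": "step_arm", "payload": {
  "xyz": [
    [0, 0, 0],
    [0, 0, 0],
    [0, 0, 0]
  ],
  "spin": [0, 0, 0],
  "fingers": [50, 50, 50]
}}

```text
time_s: 12.5
eef_pos: [0.5961, -0.065, 0.2159]
eef_rot: [0.706, -0.039, 0.706, 0.04]
wrist_force: [-0.7, 0.6, 0.3]
opening: 0.502
```

View pics/scene7.png

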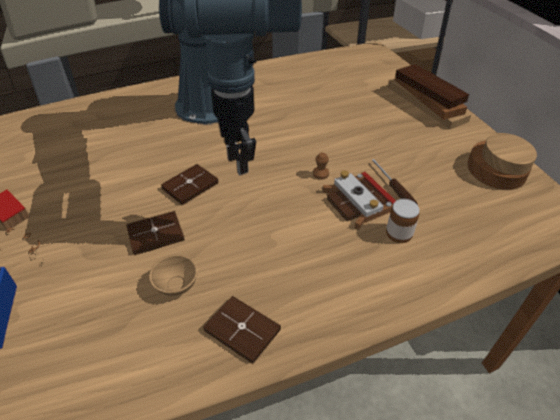

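The bowl (173,277), finial (321,165), jar (403,220) and tool (395,182) are all where they started. The hand is clear, well above the bench.

```bash
python3 -c "
from bench import hand_in
print(hand_in())"
```

```text
the job is handed in; nothing more can be done
None
```

The blank is seated under the bridge against the red stop, and I handed the job in at about 12.5 s. I took the slab farthest to the robot's left, nudged it 16 mm sideways onto the jig's centre line, then pushed it in with two spread fingertips. At the stop the contact force rose to about 11 N with no further travel.

- **Blank:** the last top view puts its centre within about 0.5 mm of the jig origin along the slide and across it. Its long axis is within about 0.1° of the jig's.
- **Bystanders:** compared by eye in the pictures before and after, the jar, finial, bowl and tool have not moved.
- **Hand:** it ended about 0.2 m above the bench, touching nothing, with the wrist force near zero.

No check failed or disagreed. The blank's lift and tilt were not measured directly, but it looked flat in every picture.

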